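# Function-check a battery isolator with its T-handled key

### The job

Check the battery isolator on the 12 V demonstration console: lift the red T-handled key out of its cradle, push it fully home into the isolator's keyhole, turn it clockwise (seen from above) to its stop, turn it back home and withdraw it. Then hang the red key in its own cradle again, lowering it until its bar rests in both vees before you let go, so that it hangs upright. Leave the black key and everything else on the counter where they are.

Things in the scene. Friction and masses are not known exactly. Their poses are not given: they have to be found in the camera images.
- red_key: Red T-handled key, loose, 84 mm wide, 78 mm tall, about 90 g. Origin: middle of its cross bar's axis. x along the bar, -z down the shank (vertical in cradle). The bar's middle 44 mm is flat-sided, 13 mm thick (y), 20 mm tall, centred on the origin: grip it there across y from above. Its ends, 22 to 42 mm out, are round, 14 mm in diameter. Same when turned half round about the shank.
- red_key_tip (a point): Lowest point of the red key's foot, on the shank axis, 68 mm below the key's origin; axes as the key's. Above it the steel bit is 28 mm along x, 7 mm thick (y), 14 mm tall, nose rounded; then a shank of 14 mm diameter; then a shoulder of 26 mm diameter, its underside 28 mm above the tip (40 mm below the key's origin).
- red_cradle_rest (a point): Where the red key's origin lies when its bar is settled in both vees of its cradle: midway between the vees, 100 mm above the counter; the key starts here (up to 3 mm along x). x along the bar, z up. The key may hang either way round.
- red_cradle: The red key's cradle, fixed; origin under its middle. Dark steel foot 120 (x) x 80 x 6 mm with a red patch; two steel ears, 4 mm thick, 32 mm either side of the middle along x, each topped by a 90 degree vee open upwards, 34 mm wide, 17 mm deep, tips 107 mm above the counter. The shank hangs free between the ears.
- black_cradle: The twin cradle with a black patch, of the same shape and size, fixed; it holds the black key. Which of the two stands nearer the console changes.
- console: The 12 V demonstration console, fixed: a grey box 240 (x) x 300 (y) x 70 mm high; origin under its middle, z up. On top: the isolator (keyhole 35 mm towards -x and 75 mm towards +y of the middle), a voltmeter behind it whose needle swings up as the isolator turns on, and fuses and switches no higher than 25 mm above the top.
- keyhole (a point): Centre of the keyhole's mouth, on the grey face of the isolator's black 76 mm square housing, 106 mm above the counter. z up, x along the slot in which the bit enters (either way round): 32 x 10.4 mm, with an 18 mm opening in its middle for the shank; the face is 6 mm thick. Fully home, the key's shoulder sits on the face: tip 28 mm below this point, bar 40 mm above.
- isolator (a joint): Rotor under the face, turned by the bit (about 0.07 rad of play). 0: home, a hard stop, the start; grows clockwise seen from above to a hard stop at 1.2 rad. It stays where left; friction 0.12 N m. Off home the bit is caught under the face and the key cannot be withdrawn. Red dots on the face mark the bar's home direction, green dots the stop.
- black_key: A like key, all black grip, hanging in the black-patched cradle; a bystander. Origin and axes as the red key's.
- screwdriver: Bystander: yellow screwdriver, 200 mm, lying on the counter to the right of the console; origin at its middle underside.
- tape: Bystander: grey roll of tape, 96 mm across, 48 mm high; origin at the centre of its underside.
- cleaner: Bystander: white bottle, 68 mm across, 190 mm high; origin at the centre of its underside.
- mirror: Bystander: black towing mirror lying face up, head 150 x 220 x 35 mm, arm to +y; origin under the middle of the head.
- mug: Bystander: blue mug, 82 mm across, 95 mm high; origin at the centre of its underside.
- fuse_tray: Bystander: grey tray of blade fuses, 120 x 170 x 40 mm; origin at the centre of its underside.
- pack: Bystander: small white and blue pack, 75 x 120 x 60 mm; origin at the centre of its underside.
Mind the look-alikes: they are no part of the job. What is shaped like the red_cradle but turquoise is not meant. There is more than one size of the red_key; the job needs the smallest.

How it is judged:
By the outcome, as a careful person would: the job done as asked, in the order asked, and still so for the second after the job is handed in, with the robot touching nothing.
It also fails if it takes over 64 s, if anything falls off the work surface, if the arm or the gripper's body presses on something with over 40 N, if the wrist force passes 120 N, or if a joint passes its speed limit or range.

### The arm

A 7-joint arm with a two-finger parallel gripper is mounted at the origin on the work surface. World frame = base frame: x ahead of the robot, y to its left, z up, the work surface at z = 0. Lengths are in mm, angles in rad, forces in N, time in s.
With the tool pointing down it reaches from about 425 to 975 mm from the base axis. Payload 16.7 kg.
Tool frame: the origin (TCP) lies at the very end of the fingers, on their centre line; the grasp point (between the pads) lies 19 mm behind it; z points along the fingers, y is the direction in which the jaws open and shut (so a half turn about z gives the same grasp; the last joint's range is limited). The gripper opens to 85 mm and grips with 20 to 120 N. Pads are 22 mm wide; open, the fingers measure 114 mm over their backs; the gripper's body (76 mm by 85 mm) begins 54 mm behind the grasp point. The pads swing forward as they close: fully open they stand 13 mm farther back than shut.
Start: joints at [-1.377, 0.426, 0.074, 1.606, -0.034, 1.111, -0.067], TCP at [226.888, 635.687, 231.302] pointing down, gripper open.
Joint ranges: [-2.85, 2.85], [-0.5, 2.14], [-1.23, 1.37], [0.21, 2.46], [-1.02, 4.16], [0.16, 2.05], [-2.73, 2.73]. Speed limits (rad/s): [1.89, 1.89, 2.39, 2.39, 3.01, 3.01, 3.01].

### API

Orientations are given as [roll, pitch, yaw] about the fixed x, y, z axes, in that order (R = Rz(yaw) Ry(pitch) Rx(roll)).
In Python, from station import readout, viewer, ctrl gives the robot as it stands.
- The arm moves only by the tool carry_out, never from a script. Its argument "increments" is a list of rows, each a list of 5 numbers: the opening, from 0 (shut) to 1 (fully open), then the shift along the world's x, y, z each as a share of 10 cm, from -1 to 1, then the turn about the world's z as a share of 2 rad, from -1 to 1. A call has 1 to 8 rows; each row shifts and turns the pose as measured when the row begins; what a row does not reach is not made up. A row lasts 1/12 s, in which the tool goes at most 41.7 mm and 7.16 degrees, less where a joint would pass 70% of its speed; a pose out of reach is approached as far as the arm can. A call with a number of a shift or a turn outside -1 to 1 is refused whole. A call with a gripper value outside its range is refused whole. The fingers move at their own pace and stop on an object; "squeeze" is the grip in N (left out, the last holds). Time passes only in rows, so rows that do not move let the fingers close. It gives the time, the measured TCP pose, the force and the opening at its end, in the units of the state.
- readout.get_obs(): the state, without advancing time (a new reading comes with each control period).
- viewer.read_camera(name): name is "scene" or "top"; returns the picture (384x512x3 uint8, red, green, blue); there is no depth.
- viewer.camera_params(name): a dict with "K" (3x3 intrinsics, pixels), "dist_coeffs" ([k1, k2, p1, p2, k3] as OpenCV has them; the pictures are not rectified), "R" (3x3) and "t" (3): a world point X has camera coordinates R X + t. Camera axes: x right, y down, z forward; pixel columns grow to the right and rows downward; lengths in mm; the calibration is good to about 2 mm. A picture is of the moment at which its call begins. camera_params takes no time and is no camera call.
- ctrl.hand_in(): hands the job in, once; it reports no verdict.
The state is a dict: "t": time; "qpos": joint angles; "joint_vel": joint speeds; "effort": joint torques, N m; "tool_pos": TCP position; "ee_rot": TCP orientation; "wrist_force": force on the tool from outside, world axes, zero at the start; "moment": the same for the moment, N m; "grip_width": finger opening in mm.
Only numpy, scipy, OpenCV 4.12 (cv2) and the standard library are available. Lean on these libraries where they do the work, as an engineer would, in place of code of your own. Each camera call takes 0.05 s, during which the arm holds its last target.

## Working session

There is one attempt and no reset: what is moved stays moved. The work goes in short steps, Python scripts to look and compute and a tool call to move; the robot and the scene stay as the last step left them, time stands still between calls to the robot, and variables do not carry over. Pictures are saved under pics/ and viewed, and the job is handed in when it is done.

Besides the shell and the picture viewer there is one more tool, called after "Emit:" as name(argument=value, ...), one argument or row to a line, values as JSON. carry_out: Moves the arm, as the interface text tells. Shift numbers are shares of 10 cm and turn numbers shares of 2 rad, none past 1 either way. Its arguments: {"type":"object","properties":{"increments":{"type":"array","items":{"type":"array","items":{"type":"number"}}},"squeeze":{"type":"number"}},"required":["increments"]}

```bash
mkdir -p pics; ls; python3 - <<'E'
from station import readout, viewer, ctrl
import cv2
print(readout.get_obs())
for n in("scene","top"):
    im=viewer.read_camera(n); cv2.imwrite(f"pics/{n}0.png",im[:,:,::-1]); p=viewer.camera_params(n); print(n,p)
E
```

```text
pics
{'t': 0.0, 'qpos': array([-1.37747053,  0.4267367 ,  0.07383846,  1.60662829, -0.03411428,
        1.11077249, -0.06709553]), 'joint_vel': array([-5.21232543e-04,  3.68633594e-04, -5.65932869e-05, -1.82931992e-04,
        5.71449640e-04,  3.52386247e-04,  5.31629181e-04]), 'effort': array([-6.84776332e-04, -9.49818349e+01,  3.76024961e+00, -4.63530672e+01,
        1.90849666e-02,  1.01679270e-02, -1.16489977e-05]), 'tool_pos': array([226.77939819, 635.32748233, 230.59768762]), 'ee_rot': array([-3.14030922e+00,  7.79716962e-05,  2.79874403e+00]), 'wrist_force': array([-0.6431931 , -0.16246544,  0.09928067]), 'moment': array([ 0.00537141, -0.02220573,  0.01058393]), 'grip_width': 85.36968650400782}
scene {'K': array([[414.65072855,   0.        , 251.01069394],
       [  0.        , 414.65072855, 182.98272068],
       [  0.        ,   0.        ,   1.        ]]), 'dist_coeffs': array([0.01765127, 0.        , 0.        , 0.        , 0.        ]), 'R': array([[-0.78393066,  0.62064585, -0.01585704],
       [ 0.37903918,  0.45821926, -0.80396792],
       [-0.49171335, -0.63626554, -0.59446122]]), 't': array([ 420.01682358, -123.27944586, 1672.2402311 ])}
top {'K': array([[457.45231471,   0.        , 254.1588166 ],
       [  0.        , 457.45231471, 183.5145097 ],
       [  0.        ,   0.        ,   1.        ]]), 'dist_coeffs': array([0.00549132, 0.        , 0.        , 0.        , 0.        ]), 'R': array([[ 0.09746287, -0.99523067, -0.00411133],
       [-0.97231959, -0.09433612, -0.21376462],
       [ 0.21235726,  0.02483164, -0.97687654]]), 't': array([ -29.81644523,  542.29763265, 1537.77334347])}
```

View pics/scene0.png

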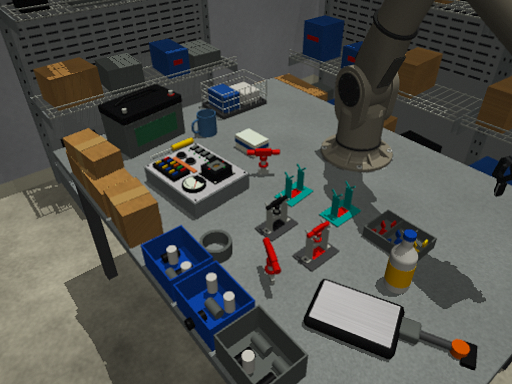

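View pics/top0.png

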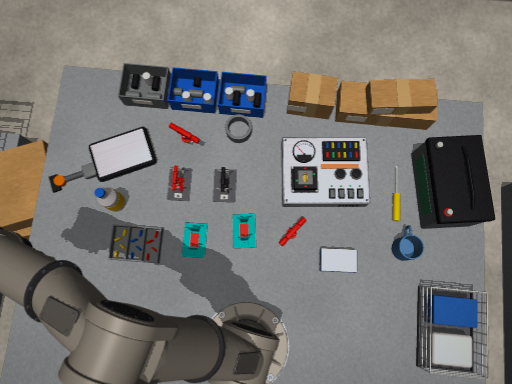

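```bash
python3 - <<'E'
import cv2
t=cv2.imread("pics/top0.png");s=cv2.imread("pics/scene0.png")
cv2.imwrite("pics/t1.png",cv2.resize(t[150:215,150:250],None,fx=8,fy=8,interpolation=cv2.INTER_CUBIC))
cv2.imwrite("pics/t2.png",cv2.resize(t[130:215,275:375],None,fx=7,fy=7,interpolation=cv2.INTER_CUBIC))
cv2.imwrite("pics/s1.png",cv2.resize(s[185:275,245:365],None,fx=6,fy=6,interpolation=cv2.INTER_CUBIC))
cv2.imwrite("pics/s2.png",cv2.resize(s[135:220,140:255],None,fx=6,fy=6,interpolation=cv2.INTER_CUBIC))
E
```

```text
(no output)
```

View pics/t1.png

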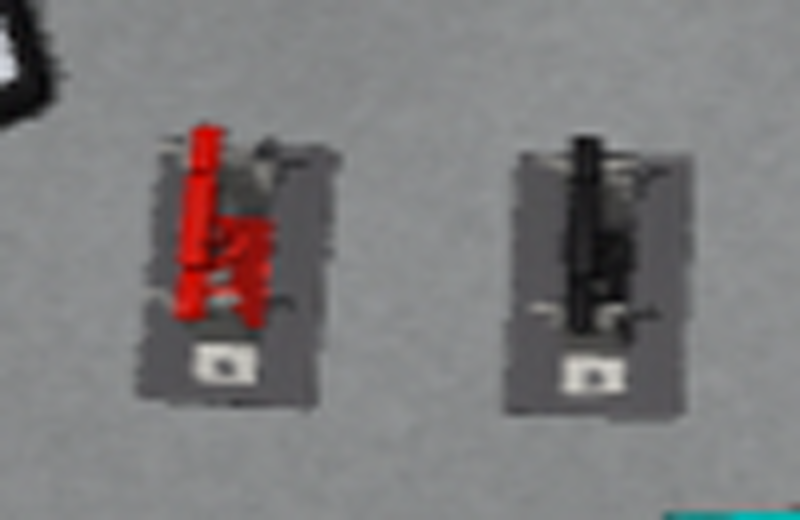

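View pics/t2.png

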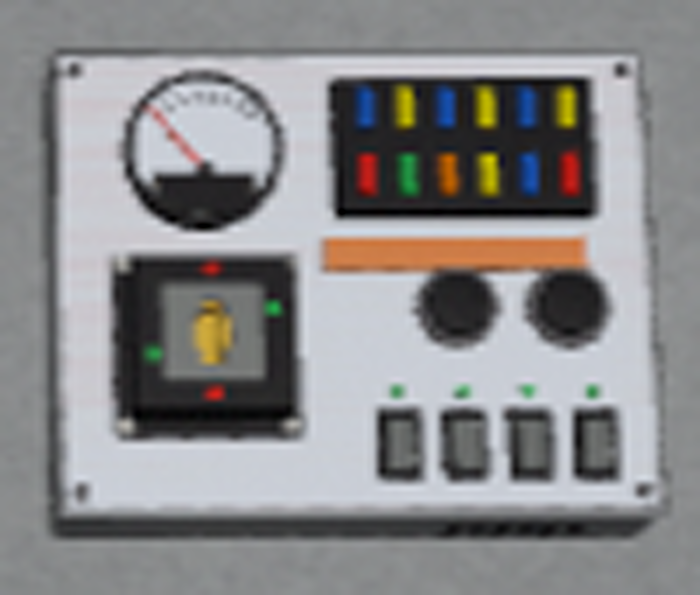

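View pics/s1.png

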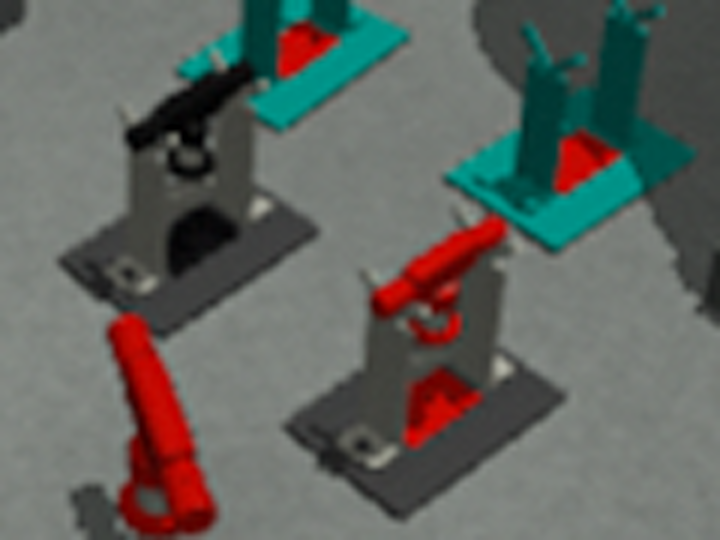

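View pics/s2.png

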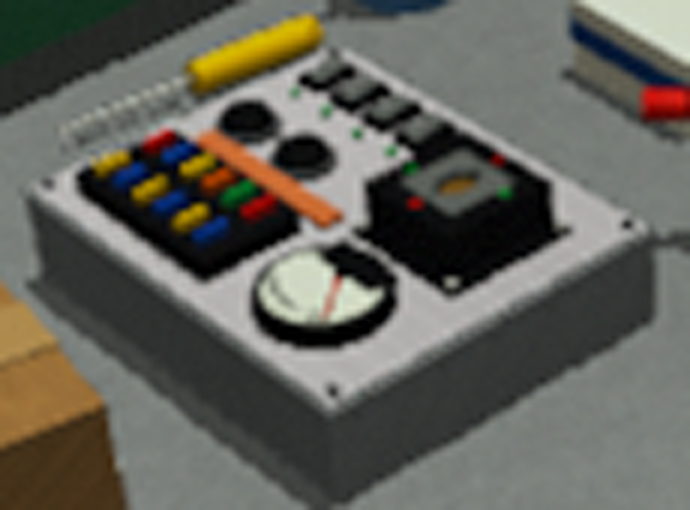

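```bash
cat > h.py <<'E'
import numpy as np, cv2
from station import readout, viewer, ctrl
from scipy.optimize import least_squares
P={n:viewer.camera_params(n) for n in("scene","top")}
def proj(n,X):
    p=P[n]; return cv2.projectPoints(np.asarray(X,float).reshape(-1,3),cv2.Rodrigues(p['R'])[0],p['t'],p['K'],p['dist_coeffs'])[0].reshape(-1,2)
def ray(n,uv,z):
    p=P[n]; u=cv2.undistortPoints(np.array(uv,float).reshape(-1,1,2),p['K'],p['dist_coeffs']).reshape(-1,2)
    d=np.c_[u,np.ones(len(u))]@p['R']; c=-p['R'].T@p['t']
    return c+d*((np.broadcast_to(z,len(u))-c[2])/d[:,2])[:,None]
def cr(pts,f,x0,y0): return [((x+.5)/f-.5+x0,(y+.5)/f-.5+y0) for x,y in pts]
E
python3 - <<'E'
from h import *
np.set_printoptions(precision=1,suppress=True)
def seg(nm,a):
    d=a[0]-a[1]; print(nm,a[:,:2].tolist(),'mid',a.mean(0),'len',np.linalg.norm(d),'yaw',round(np.arctan2(d[1],d[0]),3))
seg('key top',ray('top',cr([(209,126),(187,320)],8,150,150),100))
seg('key scene',ray('scene',cr([(378,304),(503,226)],6,245,185),100))
seg('blk top',ray('top',cr([(587,137),(580,334)],8,150,150),100))
c=ray('top',cr([(163,148),(340,150),(316,407),(138,398)],8,150,150),6); print('foot',c,c.mean(0)); seg('footx',np.array([(c[0]+c[1])/2,(c[2]+c[3])/2]))
c=ray('scene',cr([(285,428),(402,518),(566,398),(455,318)],6,245,185),6);print('foot',c,c.mean(0));seg('footx',np.array([(c[0]+c[1])/2,(c[2]+c[3])/2]))
seg('red',ray('top',cr([(211,268),(215,393)],7,275,130),106))
seg('grn',ray('top',cr([(274,308),(153,353)],7,275,130),106))
seg('redS',ray('scene',cr([(415,204),(498,160)],6,140,135),106))
seg('grnS',ray('scene',cr([(506,192),(412,168)],6,140,135),106))
c=ray('top',cr([(57,54),(637,54),(660,514),(57,514)],7,275,130),70); print('console',c,c.mean(0)); 
seg('cx',np.array([(c[0]+c[1])/2,(c[2]+c[3])/2]))
E
```

```text
key top [[571.2271327439405, 295.9124815844991], [486.16290247979725, 293.8238724018283]] mid [528.7 294.9 100. ] len 85.08986754455034 yaw 0.025
key scene [[565.5293123339387, 292.47197646247923], [481.63334810116476, 291.88594967004576]] mid [523.6 292.2 100. ] len 83.8980109534686 yaw 0.007
blk top [[582.0222474290836, 134.08316883606153], [496.2409585080468, 127.39878873965404]] mid [539.1 130.7 100. ] len 86.041329988719 yaw 0.078
foot [[581.7 334.7   6. ]
 [588.6 254.5   6. ]
 [469.8 250.2   6. ]
 [466.2 330.1   6. ]] [526.6 292.4   6. ]
footx [[585.1483479103572, 294.5951743304747], [468.00983267452534, 290.13413160201225]] mid [526.6 292.4   6. ] len 117.22343048162503 yaw 0.038
foot [[587.7 259.4   6. ]
 [584.3 336.    6. ]
 [466.8 331.9   6. ]
 [468.2 258.2   6. ]] [526.7 296.4   6. ]
footx [[585.9882265518365, 297.67470798851076], [467.4945604201758, 295.04030301513427]] mid [526.7 296.4   6. ] len 118.52294715743966 yaw 0.022
red [[603.30812161761, -144.39443107087794], [541.4313967203221, -150.9174584041712]] mid [ 572.4 -147.7  106. ] len 62.21960277601857 yaw 0.105
grn [[586.2795451763471, -176.29286286760134], [558.2819472616688, -119.61051999402767]] mid [ 572.3 -148.   106. ] len 63.21988202005257 yaw -1.112
redS [[599.7109829658459, -147.77094701181625], [537.4363961724869, -154.6157890879125]] mid [ 568.6 -151.2  106. ] len 62.649629075759954 yaw 0.109
grnS [[552.9972607894424, -124.67772432718766], [580.5802307831034, -179.5902728866306]] mid [ 566.8 -152.1  106. ] len 61.450860229653266 yaw 2.036
console [[ 716.7  -61.7   70. ]
 [ 744.8 -353.3   70. ]
 [ 510.1 -375.3   70. ]
 [ 481.5  -81.5   70. ]] [ 613.3 -218.    70. ]
cx [[730.7513137521935, -207.48544526057114], [495.78558393520854, -228.4151471522167]] mid [ 613.3 -218.    70. ] len 235.89605043260374 yaw 0.089
```

Emit:
carry_out(
  increments=[
    [1,0.27,-0.31,0,0.06],
    [1,0.27,-0.31,0,0.06],
    [1,0.27,-0.31,0,0.06],
    [1,0.27,-0.31,0,0],
    [1,0.27,-0.31,0,0],
    [1,0.27,-0.31,0,0],
    [1,0.27,-0.31,0,0],
    [1,0.27,-0.31,0,0],
  ],
  squeeze=40,
)

```text
t: 0.77
tool_pos: [435.2, 386.0, 226.8]
ee_rot: [-3.138, -0.006, -3.096]
wrist_force: [1.4, 1.1, -0.2]
grip_width: 85.3
```

Emit:
carry_out(
  increments=[
    [1,0.28,-0.28,0,-0.01],
    [1,0.28,-0.28,0,0],
    [1,0.2,-0.2,0,0],
    [1,0,0,0,0],
  ],
)

```text
t: 1.1
tool_pos: [519.0, 296.8, 226.7]
ee_rot: [-3.135, -0.005, -3.126]
wrist_force: [-0.3, -0.4, -0.2]
grip_width: 85.5
```

Emit:
carry_out(
  increments=[
    [1,0.075,-0.033,-0.3,0],
    [1,0,0,-0.3,0],
    [1,0,0,-0.2,0],
    [1,0,0,0,0],
  ],
)

```text
t: 1.43
tool_pos: [529.5, 289.8, 144.9]
ee_rot: [-3.136, -0.002, -3.133]
wrist_force: [-1.2, -0.2, -0.3]
grip_width: 85.5
```

```bash
python3 - <<'E'
from h import *
print(readout.get_obs()['tool_pos'],readout.get_obs()['ee_rot'])
for n,(x0,y0) in {"scene":(245,155),"top":(130,130)}.items():
    im=viewer.read_camera(n)[:,:,::-1]; cv2.imwrite(f"pics/{n}2.png",im)
    cv2.imwrite(f"pics/{n}2c.png",cv2.resize(im[y0:y0+100,x0:x0+125],None,fx=6,fy=6,interpolation=cv2.INTER_CUBIC))
E
```

```text
[529.48179618 289.77172015 144.94867276] [-3.13582076e+00 -1.72916891e-03 -3.13290209e+00]
```

View pics/scene2c.png

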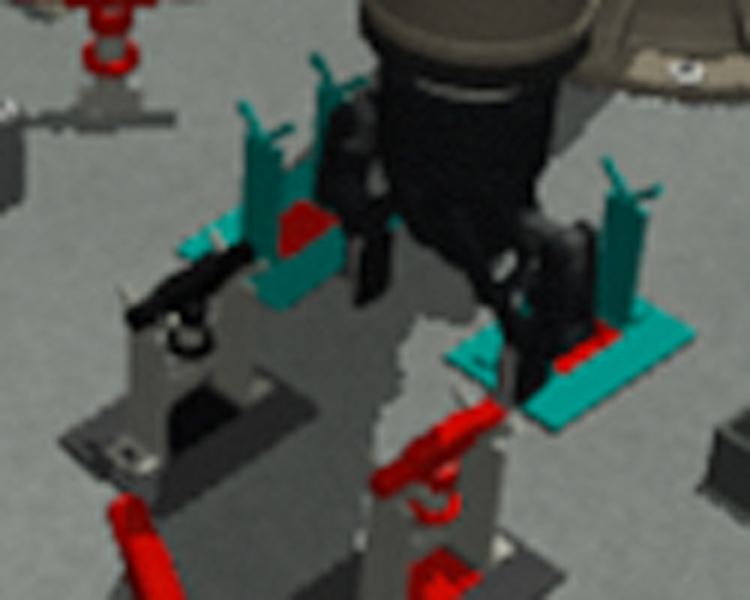

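View pics/top2c.png

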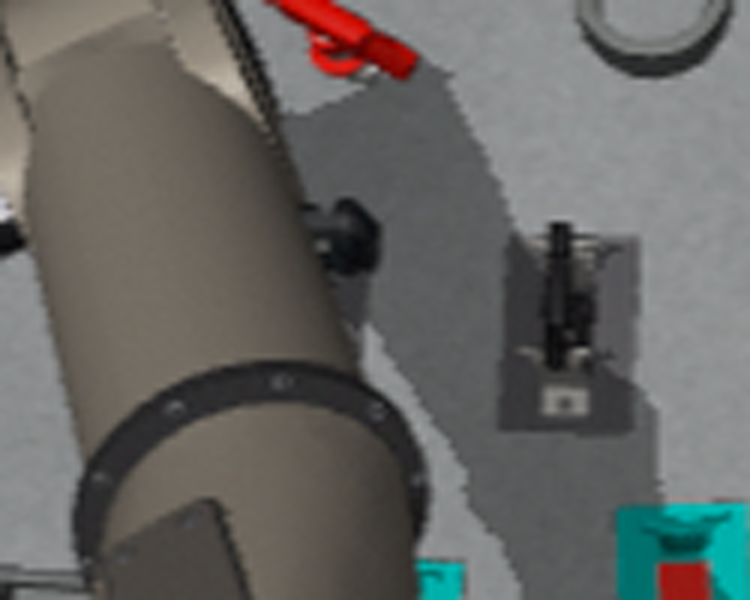

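```bash
python3 - <<'E'
from h import *
for z in (145,158):
  for dy in (-43,0,43):
    p=proj('scene',[[529.5,289.8+dy,z]])[0]; print(z,dy,(p-[245,155]+.5)*6-.5)
for nm,a in(('key top',[[571.2,295.9,100],[486.2,293.8,100]]),('key sc',[[565.5,292.5,100],[481.6,291.9,100]])): print(nm,(proj('scene',a)-[245,155]+.5)*6-.5)
E
```

```text
145 -43 [370.37297173 327.85467322]
145 0 [436.6002034  374.63529992]
145 43 [506.12584732 423.74272743]
158 -43 [372.13496659 306.49408942]
158 0 [438.85364931 353.07244851]
158 43 [508.91766139 401.9823747 ]
key top [[374.43311227 493.46383658]
 [499.3364608  412.15868775]]
key sc [[378.08856824 484.00473955]
 [503.07009427 405.985589  ]]
```

Emit:
carry_out(
  increments=[
    [1,-0.025,0.037,-0.2,0.005],
    [1,0,0,-0.2,0],
    [1,0,0,-0.12,0],
    [1,0,0,-0.05,0],
    [1,0,0,0,0],
  ],
)

```text
t: 1.95
tool_pos: [531.1, 298.6, 97.4]
ee_rot: [3.139, 0.009, -3.12]
wrist_force: [0.7, -0.0, 0.3]
grip_width: 85.4
```

Emit:
carry_out(
  increments=[
    [1,-0.04,-0.05,-0.06,0],
    [1,0,0,-0.03,0],
    [1,0,0,0,0],
    [1,0,0,0,0],
  ],
)

```text
t: 2.28
tool_pos: [527.9, 293.8, 90.9]
ee_rot: [3.137, 0.012, -3.12]
wrist_force: [-0.5, 0.3, 0.0]
grip_width: 85.3
```

Emit:
carry_out(
  increments=[
    [0.5,0,0,-0.03,0],
    [0.3,0,0,0,0],
    [0.2,0,0,0,0],
    [0.2,0,0,0,0],
    [0,0,0,0,0],
    [0,0,0,0,0],
    [0,0,0,0,0],
    [0,0,0,0,0],
  ],
)

```text
t: 2.95
tool_pos: [528.8, 294.9, 89.2]
ee_rot: [3.135, 0.014, -3.12]
wrist_force: [0.1, -0.8, 0.2]
grip_width: 12.0
```

```bash
python3 - <<'E'
from h import *
o=readout.get_obs();print(o['tool_pos'],o['grip_width'],o['wrist_force'],o['ee_rot'])
n="scene";x0,y0=245,155
im=viewer.read_camera(n)[:,:,::-1]
cv2.imwrite(f"pics/{n}3c.png",cv2.resize(im[y0:y0+100,x0:x0+125],None,fx=6,fy=6,interpolation=cv2.INTER_CUBIC))
E
```

```text
[528.78724932 294.87490687  89.22686925] 12.042604377052578 [ 0.05913431 -0.83665049  0.22236276] [ 3.13491548  0.01404052 -3.12005574]
```

View pics/scene3c.png

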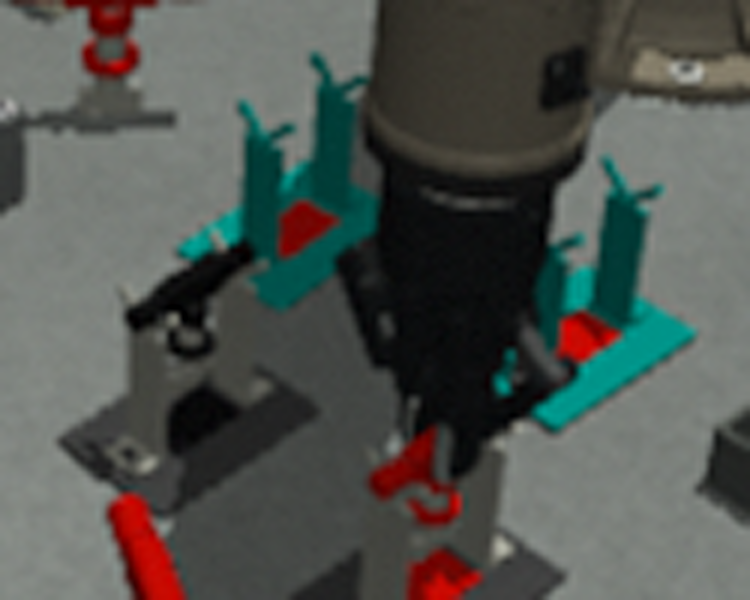

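Emit:
carry_out(
  increments=[
    [0,0,0,0,0],
    [0,0,0,0.1,0],
    [0,0,0,0.2,0],
    [0,0,0,0.3,0],
    [0,0,0,0.3,0],
    [0,0,0,0.3,0],
    [0,0,0,0.1,0],
    [0,0,0,0,0],
  ],
  squeeze=70,
)

```text
t: 3.67
tool_pos: [526.6, 292.1, 226.4]
ee_rot: [3.138, 0.01, -3.122]
wrist_force: [0.8, 0.6, -2.2]
grip_width: 11.3
```

```bash
python3 - <<'E'
from h import *
o=readout.get_obs();print(o['tool_pos'],o['grip_width'],o['wrist_force'],o['ee_rot'])
n="scene";x0,y0=245,135
im=viewer.read_camera(n)[:,:,::-1]
cv2.imwrite(f"pics/{n}4c.png",cv2.resize(im[y0:y0+100,x0:x0+125],None,fx=6,fy=6,interpolation=cv2.INTER_CUBIC))
E
```

```text
[526.60410097 292.10741301 226.38754254] 11.336466341369462 [ 0.79076142  0.5986297  -2.18881659] [ 3.13842643  0.01015069 -3.12187138]
```

View pics/scene4c.png

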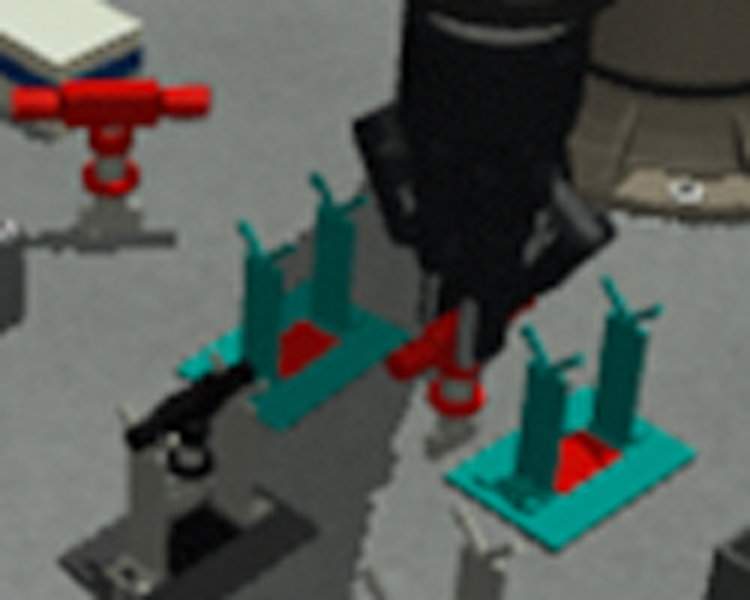

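Emit:
carry_out(
  increments=[
    [0,0.04,-0.3,0,0.005],
    [0,0.04,-0.4,0,0.005],
    [0,0.04,-0.4,0,0.005],
    [0,0.04,-0.4,0,0.005],
    [0,0.04,-0.4,0,0.005],
    [0,0.04,-0.4,0,0.005],
    [0,0.04,-0.4,0,0.005],
    [0,0.04,-0.4,0,0.005],
  ],
)

```text
t: 4.38
tool_pos: [550.6, -19.7, 215.3]
ee_rot: [3.139, -0.002, -3.022]
wrist_force: [1.5, -0.4, -1.6]
grip_width: 11.5
```

Emit:
carry_out(
  increments=[
    [0,0.04,-0.4,0.05,0],
    [0,0.04,-0.35,0,0],
    [0,0.04,-0.3,0,0],
    [0,0.02,-0.15,0,0],
    [0,0,0,0,0],
    [0,0,0,0,0],
  ],
)

```text
t: 4.88
tool_pos: [558.3, -156.3, 212.2]
ee_rot: [3.141, -0.014, -3.035]
wrist_force: [0.4, 0.8, -1.3]
grip_width: 11.5
```

```bash
cat > look.py <<'E'
from h import *
import sys
tag=sys.argv[1]; which=sys.argv[2]; x0,y0,w,hh,f=map(int,sys.argv[3:8])
o=readout.get_obs();print(o['t'],o['tool_pos'],o['grip_width'],o['wrist_force'],o['moment'],o['ee_rot'])
im=viewer.read_camera(which)[:,:,::-1]; cv2.imwrite(f"pics/{tag}.png",im)
cv2.imwrite(f"pics/{tag}c.png",cv2.resize(im[y0:y0+hh,x0:x0+w],None,fx=f,fy=f,interpolation=cv2.INTER_CUBIC))
E
python3 look.py s5 scene 140 100 120 100 6; python3 look.py t5 top 250 110 110 90 7
```

```text
4.8833 [ 558.28892722 -156.26037782  212.20443668] 11.517155694405774 [ 0.44190248  0.79599153 -1.29804774] [ 0.06649217 -0.05977902 -0.00918687] [ 3.14142703 -0.01417012 -3.03464756]
4.9333 [ 558.13718568 -155.99466882  212.12193002] 11.259026291856943 [-1.32427639  0.07002475 -1.44844662] [-0.02116632  0.04257202  0.00811752] [ 3.14146511 -0.01448556 -3.03420642]
```

View pics/s5c.png

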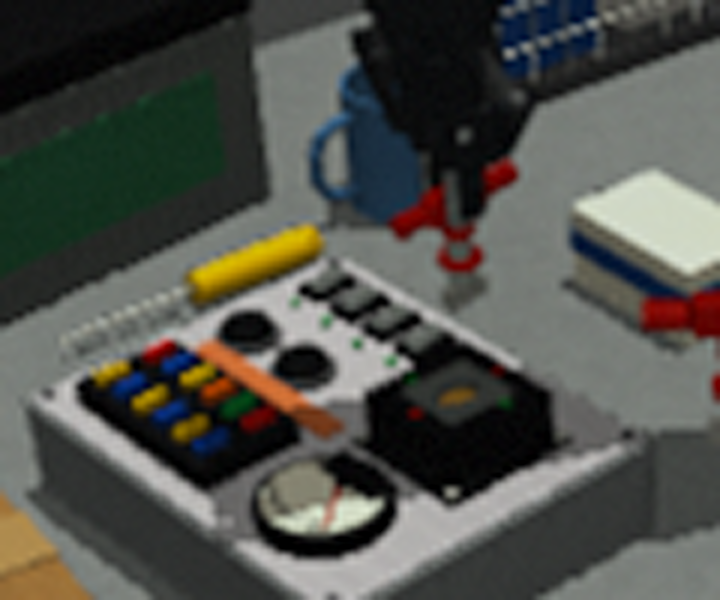

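View pics/t5c.png

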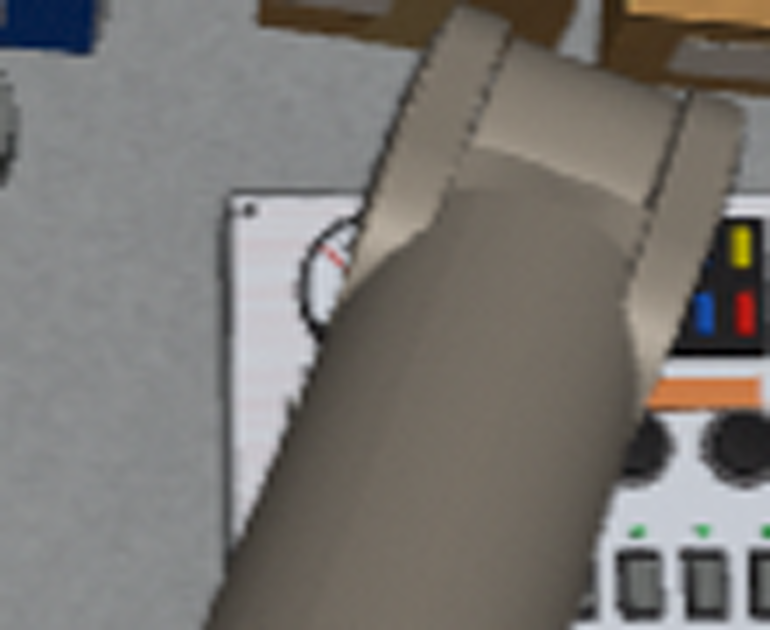

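```bash
python3 - <<'E'
from h import *
np.set_printoptions(precision=1,suppress=True)
T=np.array([558.2,-156.1]);z=223
a=ray('scene',cr([(398,229),(512,171)],6,140,100),z);d=a[1]-a[0];print(a,a.mean(0),np.linalg.norm(d),np.arctan2(*d[1::-1]))
u=np.array([np.cos(.107),np.sin(.107)])
for s,zz in((-42,z),(42,z),(0,z),(0,z-40),(0,z-68)):
    q=np.r_[T+s*u,zz]; print(s,zz,(proj('scene',q)[0]-[140,100]+.5)*6-.5)
E
```

```text
[[ 596.5 -152.9  223. ]
 [ 512.  -165.6  223. ]] [ 554.2 -159.3  223. ] 85.54057983688175 -2.992251932693132
-42 223 [510.7 176.9]
42 223 [394. 232.]
0 223 [453.3 204. ]
0 183 [458.2 266.7]
0 155 [461.5 309.4]
```

```bash
python3 - <<'E'
import cv2
i=cv2.imread("pics/s5.png"); cv2.imwrite("pics/s5d.png",cv2.resize(i[120:170,195:235],None,fx=12,fy=12,interpolation=cv2.INTER_CUBIC))
cv2.imwrite("pics/s5e.png",cv2.resize(i[155:185,200:235],None,fx=16,fy=16,interpolation=cv2.INTER_CUBIC))
E
```

```text
(no output)
```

View pics/s5d.png

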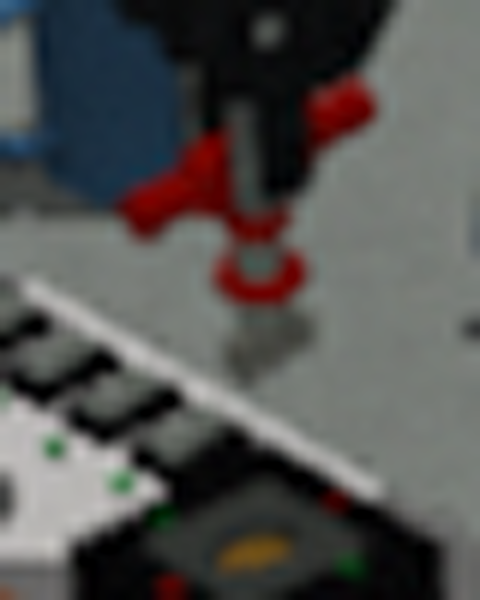

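View pics/s5e.png

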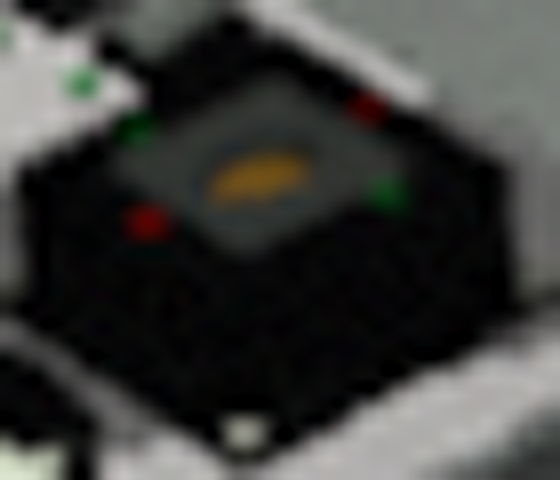

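Emit:
carry_out(
  increments=[
    [0,0.07,0.04,-0.15,0],
    [0,0.07,0.04,-0.15,0],
    [0,0,0,-0.07,0],
    [0,0,0,0,0],
    [0,0,0,0,0],
  ],
)

```text
t: 5.4
tool_pos: [572.6, -140.0, 173.4]
ee_rot: [3.139, -0.015, -3.025]
wrist_force: [-0.6, -0.7, 0.2]
grip_width: 11.4
```

Emit:
carry_out(
  increments=[
    [0,0.01,-0.06,0,-0.008],
    [0,0,-0.02,0,0],
    [0,0,0,0,0],
  ],
)

```text
t: 5.65
tool_pos: [573.6, -148.0, 174.9]
ee_rot: [3.139, -0.014, -3.041]
wrist_force: [-0.1, 0.2, -0.8]
grip_width: 11.6
```

```bash
python3 look.py s6 scene 195 125 50 60 10
```

```text
5.65 [ 573.63486583 -147.98869401  174.85796838] 11.631590430432654 [-0.07268076  0.19200998 -0.82189564] [ 0.00905186 -0.01295247 -0.03541395] [ 3.13881065 -0.01370919 -3.04094036]
```

View pics/s6c.png

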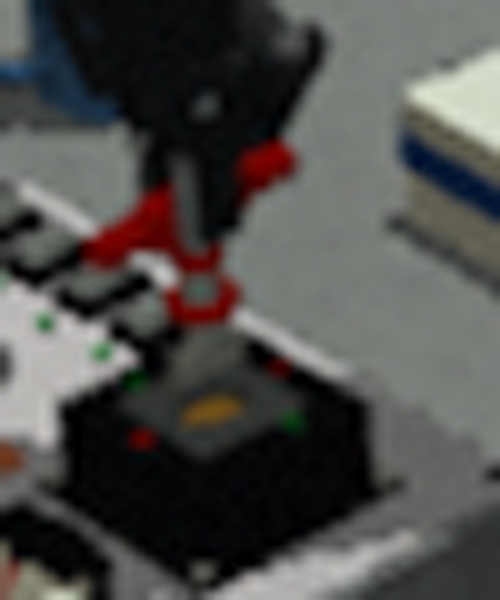

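Emit:
carry_out(
  increments=[
    [0,-0.005,0.003,-0.08,0],
    [0,0,0,-0.04,0],
    [0,0,0,0,0],
  ],
)

```text
t: 5.95
tool_pos: [573.4, -148.3, 162.9]
ee_rot: [3.139, -0.012, -3.042]
wrist_force: [-0.1, 0.3, -0.6]
grip_width: 11.5
```

Tip about at the face level (z≈106). Continue gently.

Emit:
carry_out(
  increments=[
    [0,0,0,-0.03,0],
    [0,0,0,-0.02,0],
    [0,0,0,0,0],
  ],
)

```text
t: 6.2
tool_pos: [573.1, -148.2, 156.9]
ee_rot: [3.139, -0.012, -3.042]
wrist_force: [0.6, 0.0, -1.5]
grip_width: 11.5
```

Emit:
carry_out(
  increments=[
    [0,0,0,-0.04,0],
    [0,0,0,-0.04,0],
    [0,0,0,-0.03,0],
    [0,0,0,0,0],
  ],
)

```text
t: 6.53
tool_pos: [573.1, -148.1, 144.6]
ee_rot: [3.139, -0.012, -3.042]
wrist_force: [-0.2, -0.0, -1.2]
grip_width: 11.3
```

Emit:
carry_out(
  increments=[
    [0,0,0,-0.04,0],
    [0,0,0,-0.03,0],
    [0,0,0,-0.02,0],
    [0,0,0,0,0],
  ],
)

```text
t: 6.87
tool_pos: [573.4, -148.2, 135.3]
ee_rot: [3.139, -0.012, -3.042]
wrist_force: [-4.2, 1.1, 9.7]
grip_width: 11.3
```

Emit:
carry_out(
  increments=[
    [0,0,0,-0.03,0],
    [0,0,0,-0.02,0],
  ],
)

```text
t: 7.03
tool_pos: [574.7, -148.3, 134.7]
ee_rot: [3.138, -0.008, -3.042]
wrist_force: [-14.6, 3.4, 33.8]
grip_width: 11.2
```

```bash
python3 look.py s7 scene 170 135 75 60 10
```

```text
7.0333 [ 574.69517163 -148.32665562  134.73794206] 11.167243730728242 [-14.6346643    3.39804467  33.79974621] [ 0.80253802  3.58922555 -0.00398015] [ 3.13766813 -0.00836112 -3.04231544]
```

View pics/s7c.png

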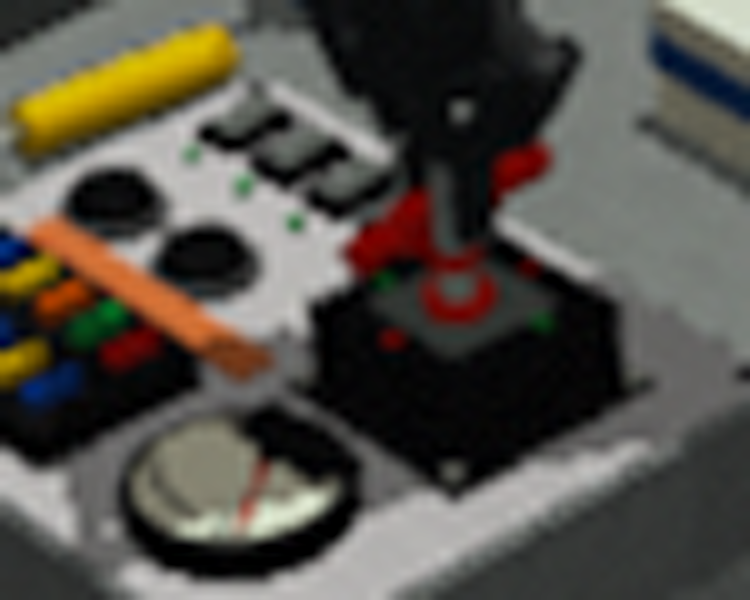

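Emit:
carry_out(
  increments=[
    [0,-0.012,0,0.006,0],
    [0,0,0,0,0],
  ],
)

```text
t: 7.25
tool_pos: [573.8, -148.5, 136.6]
ee_rot: [3.137, -0.007, -3.043]
wrist_force: [0.2, -0.2, -0.7]
grip_width: 11.5
```

Emit:
carry_out(
  increments=[
    [0,0,0,0,-0.03],
    [0,0,0,0,-0.03],
    [0,0,0,0,-0.03],
    [0,0,0,0,-0.03],
  ],
)

```text
t: 7.58
tool_pos: [574.1, -148.5, 136.5]
ee_rot: [3.137, -0.006, 2.994]
wrist_force: [-2.8, 0.4, 4.7]
grip_width: 11.2
```

Emit:
carry_out(
  increments=[
    [0,0,0,-0.005,-0.04],
    [0,0,0,0,-0.05],
    [0,0,0,0,-0.05],
    [0,0,0,0,-0.05],
    [0,0,0,0,-0.05],
  ],
)

```text
t: 8.0
tool_pos: [573.6, -149.5, 136.0]
ee_rot: [3.138, -0.007, 2.492]
wrist_force: [-2.8, -0.5, 4.1]
grip_width: 11.4
```

```bash
python3 look.py s8 scene 170 135 75 60 10
```

```text
8.0 [ 573.60683061 -149.54821598  136.04439883] 11.363321024381415 [-2.75644005 -0.53343858  4.08113392] [-0.05350035  0.84507967  0.17389869] [ 3.13827649 -0.00653713  2.49245059]
```

Emit:
carry_out(
  increments=[
    [0,0,0,0,-0.05],
    [0,0,0,0,-0.05],
    [0,0,0,0,-0.05],
    [0,0,0,0,-0.05],
    [0,0,0,0,-0.04],
  ],
)

```text
t: 8.47
tool_pos: [572.6, -150.2, 135.8]
ee_rot: [3.14, -0.008, 1.986]
wrist_force: [-2.9, 0.7, 6.2]
grip_width: 11.5
```

```bash
python3 look.py s9 scene 170 135 75 60 10
```

```text
8.4667 [ 572.59396785 -150.19201498  135.82743592] 11.506179429407302 [-2.93953128  0.68655809  6.21983727] [0.10739076 0.95891245 0.14612902] [ 3.14047989 -0.00757706  1.98616272]
```

View pics/s9c.png

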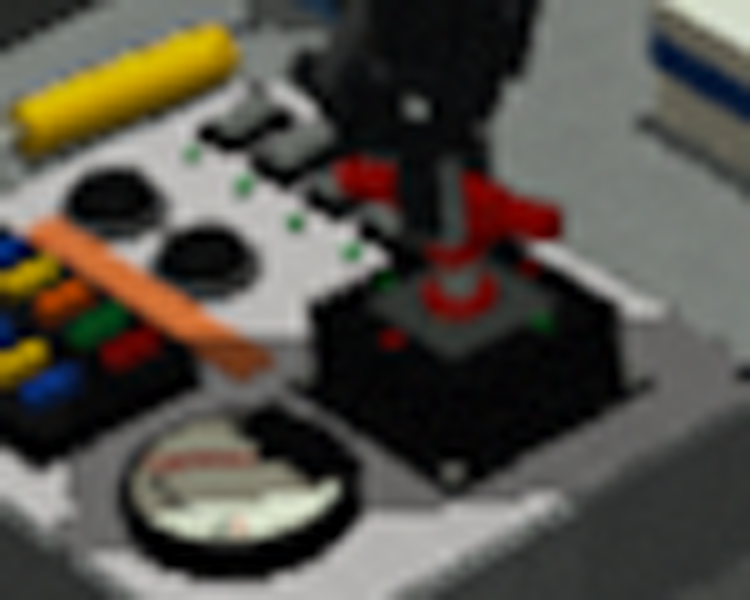

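Emit:
carry_out(
  increments=[
    [0,0,0,0,-0.03],
    [0,0,0,0,-0.03],
    [0,0,0,0,-0.02],
  ],
)

```text
t: 8.77
tool_pos: [572.4, -150.1, 135.7]
ee_rot: [-3.141, -0.007, 1.817]
wrist_force: [-2.8, 0.2, 6.3]
grip_width: 11.1
```

```bash
python3 look.py s10 scene 170 135 75 60 10
```

```text
8.7667 [ 572.37209941 -150.12467789  135.68901565] 11.050684061270324 [-2.76062638  0.20177906  6.25417592] [0.10754723 0.79120623 1.55138849] [-3.14124221 -0.00728191  1.81749339]
```

Emit:
carry_out(
  increments=[
    [0,0,0,0,0.05],
    [0,0,0,0,0.05],
    [0,0,0,0,0.05],
    [0,0,0,0,0.05],
    [0,0,0,0,0.05],
    [0,0,0,0,0.05],
    [0,0,0,0,0.05],
    [0,0,0,0,0.05],
  ],
)

```text
t: 9.48
tool_pos: [573.6, -149.2, 135.2]
ee_rot: [-3.141, -0.005, 2.653]
wrist_force: [-1.5, 1.0, 2.4]
grip_width: 11.1
```

Emit:
carry_out(
  increments=[
    [0,0,0,0,0.05],
    [0,0,0,0,0.05],
    [0,0,0,0,0.05],
    [0,0,0,0,0.04],
  ],
)

```text
t: 9.82
tool_pos: [574.1, -148.3, 135.2]
ee_rot: [3.141, -0.005, 3.056]
wrist_force: [-1.3, 1.2, 4.2]
grip_width: 11.6
```

```bash
python3 look.py s11 scene 170 135 75 60 10
```

```text
9.8167 [ 574.13752099 -148.34874218  135.1982493 ] 11.626041953720529 [-1.3468732   1.15971919  4.17539942] [ 0.32814276  0.42679321 -0.17528365] [ 3.14116833 -0.00510274  3.05602755]
```

View pics/s11c.png

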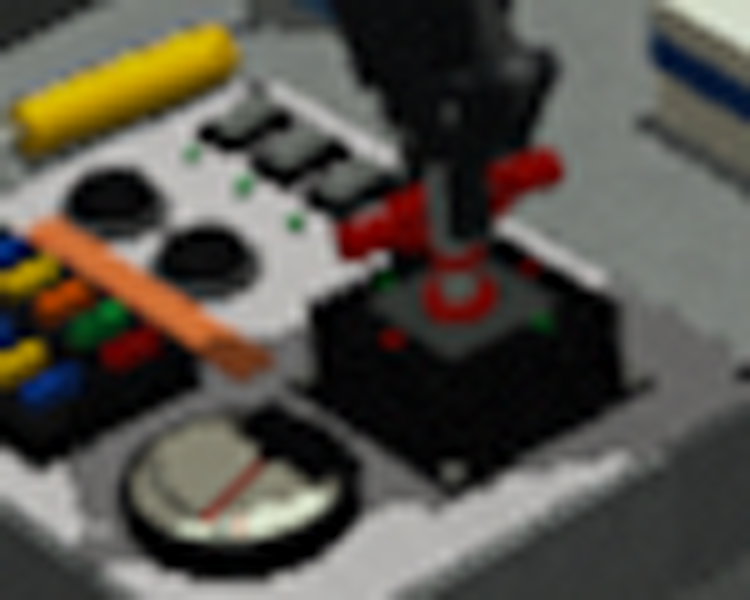

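View pics/s10c.png

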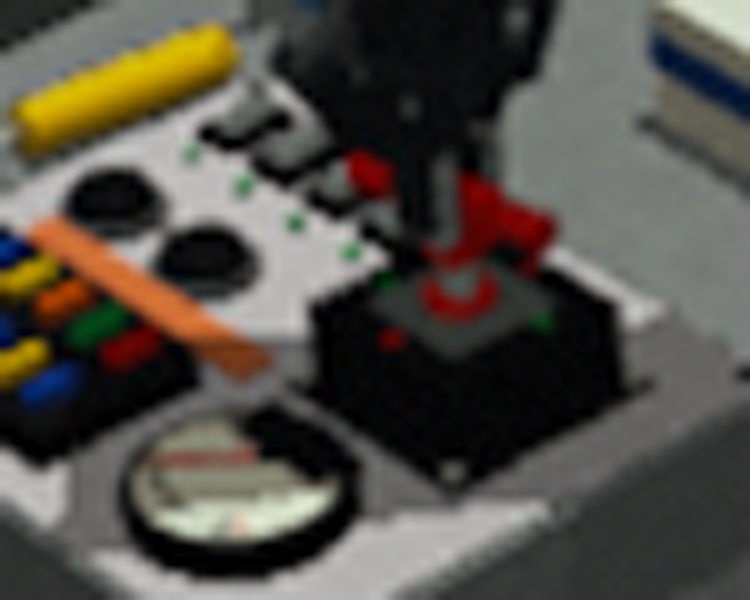

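Emit:
carry_out(
  increments=[
    [0,0,0,0,0.05],
    [0,0,0,0,0.04],
    [0,0,0,0,0.02],
    [0,0,0,0,0.02],
  ],
)

```text
t: 10.2
tool_pos: [574.3, -147.8, 135.2]
ee_rot: [3.14, -0.005, -2.958]
wrist_force: [-2.4, 0.4, 5.3]
grip_width: 11.7
```

```bash
python3 look.py s12 scene 170 135 75 60 10
```

```text
10.2 [ 574.28600037 -147.77262322  135.16575653] 11.652212000983118 [-2.39824768  0.37192679  5.25326271] [ 0.33032683  0.53681924 -0.14990561] [ 3.13983032 -0.00499392 -2.95771891]
```

View pics/s12c.png

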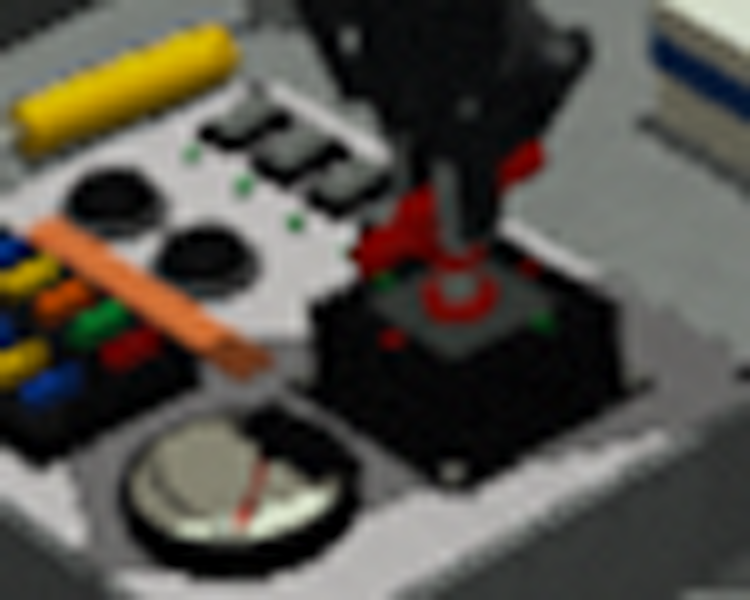

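Emit:
carry_out(
  increments=[
    [0,0,0,0,0.02],
    [0,0,0,0,0.015],
    [0,0,0,0,0],
  ],
)

```text
t: 10.5
tool_pos: [574.3, -147.6, 135.2]
ee_rot: [3.139, -0.005, -2.89]
wrist_force: [-1.6, -0.1, 4.6]
grip_width: 11.5
```

```bash
python3 look.py s13 scene 170 135 75 60 10
```

```text
10.5 [ 574.32605591 -147.64166675  135.18665132] 11.492730376126946 [-1.61104602 -0.14794849  4.57192543] [ 0.39853895  0.4628302  -0.79121907] [ 3.13900068 -0.00473018 -2.8898463 ]
```

Emit:
carry_out(
  increments=[
    [0,0,0,0,-0.02],
    [0,0,0,0,-0.01],
    [0,0,0,0.01,0],
  ],
)

```text
t: 10.8
tool_pos: [574.2, -147.7, 135.8]
ee_rot: [3.139, -0.005, -2.959]
wrist_force: [-0.4, 0.8, -4.2]
grip_width: 11.2
```

```bash
python3 look.py s14 scene 170 135 75 60 10
```

```text
10.8 [ 574.1611262  -147.66987269  135.78398442] 11.233799602374122 [-0.36857177  0.83298746 -4.17813208] [ 0.03148643 -0.09574236 -0.0379021 ] [ 3.13908643 -0.00531109 -2.9589083 ]
```

View pics/s14c.png

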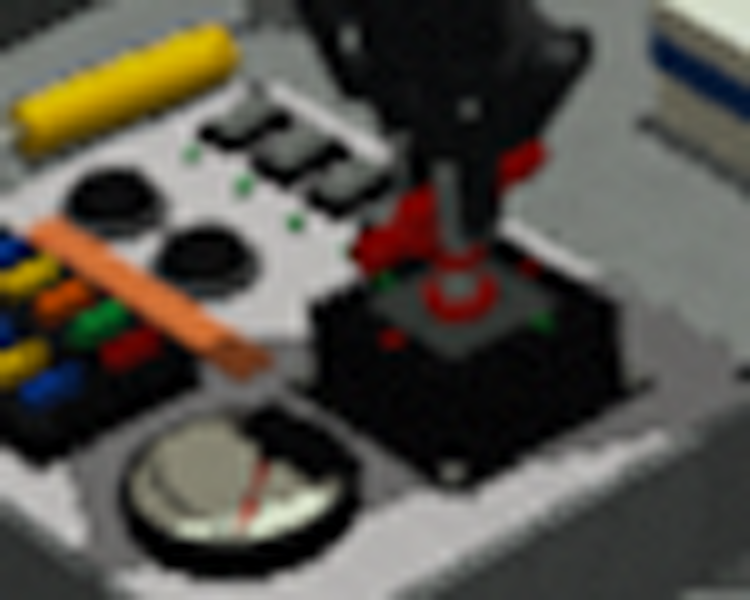

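Emit:
carry_out(
  increments=[
    [0,0,0,0.03,0],
    [0,0,0,0.03,0],
  ],
)

```text
t: 11.02
tool_pos: [573.7, -147.6, 141.2]
ee_rot: [3.139, -0.007, -2.957]
wrist_force: [-0.3, -0.1, -2.5]
grip_width: 11.3
```

Emit:
carry_out(
  increments=[
    [0,0,0,0.03,0],
    [0,0,0,0.03,0],
    [0,0,0,0.03,0],
  ],
)

```text
t: 11.27
tool_pos: [573.8, -147.7, 151.2]
ee_rot: [3.14, -0.007, -2.956]
wrist_force: [0.8, -0.1, -1.9]
grip_width: 11.6
```

Passed the catch height freely; continue up.

Emit:
carry_out(
  increments=[
    [0,0,0,0.05,0],
    [0,0,0,0.1,0],
    [0,0,0,0.15,0],
    [0,0,0,0.2,0],
    [0,0,0,0.2,0],
    [0,0,0,0,0],
  ],
)

```text
t: 11.77
tool_pos: [573.6, -148.2, 228.2]
ee_rot: [3.14, -0.006, -2.956]
wrist_force: [1.6, -0.6, -0.8]
grip_width: 11.4
```

```bash
python3 look.py s15 scene 170 105 75 60 10
```

```text
11.7667 [ 573.61475088 -148.1673412   228.18833038] 11.36432188564992 [ 1.61163055 -0.58443011 -0.83117354] [ 0.00543306 -0.05877787  0.00377603] [ 3.14005702 -0.00619705 -2.95603226]
```

View pics/s15c.png

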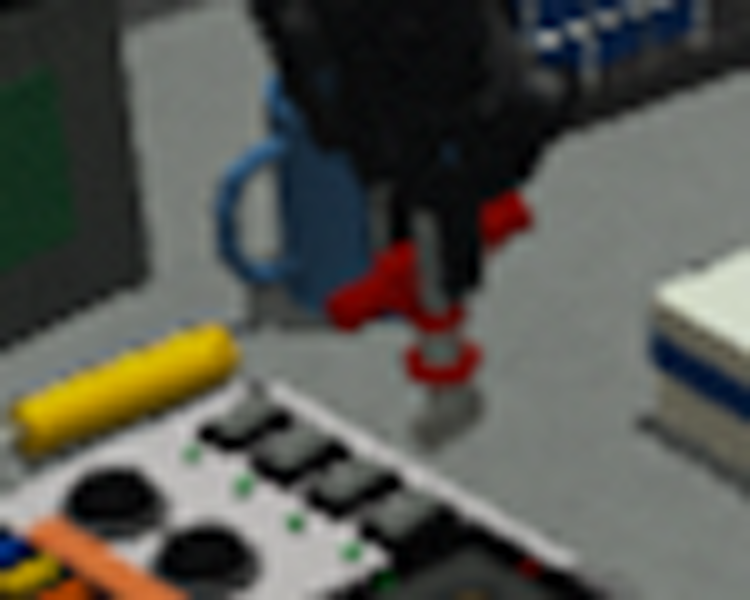

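```bash
python3 - <<'E'
from h import *
import cv2
def f(tag,T,z,box):
    im=cv2.imread(f"pics/{tag}.png"); x0,y0,x1,y1=box; c=im[y0:y1,x0:x1].astype(int)
    m=((c[:,:,2]>70)&(c[:,:,2]>2.2*c[:,:,1])&(c[:,:,2]>2.2*c[:,:,0]))
    return m
for tag,z,box,ylim in(('s4x',0,None,0),):pass
# s5: ends from 12x crop; s15: from 10x
a=ray('scene',cr([(125,217),(372,100)],12,195,120),223);d=a[0]-a[1];print('s5',a.mean(0),np.linalg.norm(d),np.arctan2(d[1],d[0]),'tool',np.pi-3.0346)
a=ray('scene',cr([(331,310),(528,211)],10,170,105),239);d=a[0]-a[1];print('s15',a.mean(0),np.linalg.norm(d),np.arctan2(d[1],d[0]),'tool',np.pi-2.956)
im=cv2.imread("pics/s15.png");cv2.imwrite("pics/s15d.png",cv2.resize(im[120:150,200:226],None,fx=20,fy=20,interpolation=cv2.INTER_CUBIC))
im=cv2.imread("pics/s5.png");cv2.imwrite("pics/s5f.png",cv2.resize(im[122:152,202:228],None,fx=20,fy=20,interpolation=cv2.INTER_CUBIC))
E
```

```text
s5 [ 553.99932024 -160.50140664  223.        ] 89.53231240505781 0.11052792285538668 tool 0.10699265358979293
s15 [ 568.07690322 -153.87319467  239.        ] 87.01302086793626 0.1504682354288669 tool 0.18559265358979316
```

View pics/s15d.png

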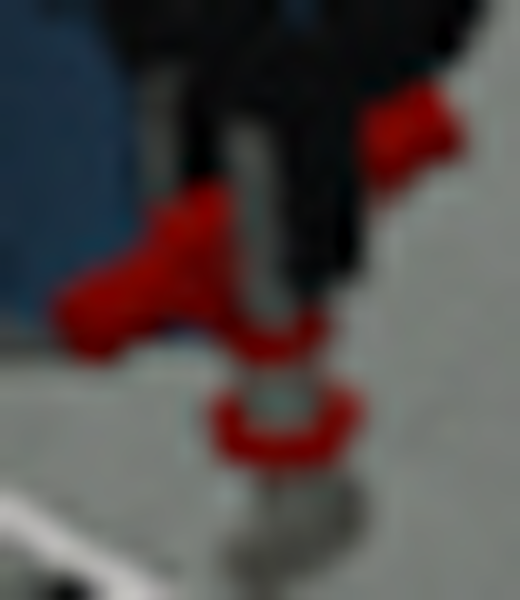

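View pics/s5f.png

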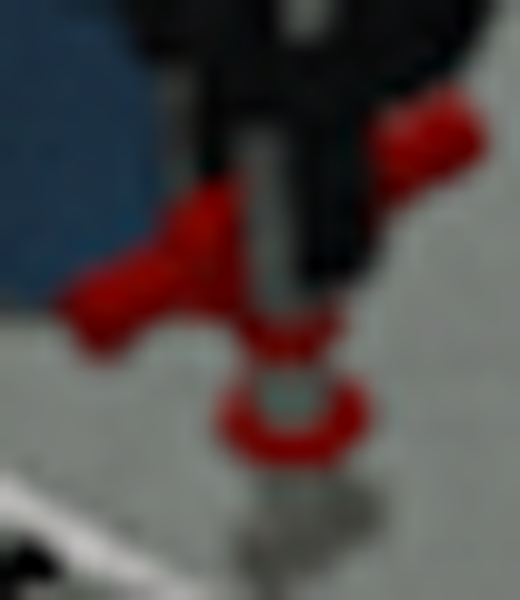

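Emit:
carry_out(
  increments=[
    [0,-0.04,0.3,0,-0.01],
    [0,-0.04,0.4,0,-0.01],
    [0,-0.04,0.4,0,-0.01],
    [0,-0.04,0.4,0,-0.01],
    [0,-0.04,0.4,0,-0.01],
    [0,-0.04,0.4,0,-0.01],
    [0,-0.04,0.4,0,0],
    [0,-0.04,0.4,0,0],
  ],
)

```text
t: 12.48
tool_pos: [536.4, 162.3, 227.7]
ee_rot: [-3.139, -0.006, -3.099]
wrist_force: [0.3, 0.2, -1.2]
grip_width: 11.5
```

Emit:
carry_out(
  increments=[
    [0,-0.02,0.4,0,0],
    [0,-0.02,0.35,0,0],
    [0,-0.02,0.25,0,0],
    [0,0,0.12,0,0],
    [0,0,0,0,0],
    [0,0,0,0,0],
  ],
)

```text
t: 12.98
tool_pos: [524.5, 289.2, 226.1]
ee_rot: [-3.141, -0.009, -3.086]
wrist_force: [0.3, -0.4, -0.6]
grip_width: 11.4
```

Emit:
carry_out(
  increments=[
    [0,0.04,0.055,-0.2,0],
    [0,0,0,-0.3,0],
    [0,0,0,-0.3,0],
    [0,0,0,-0.15,0],
    [0,0,0,0,0],
  ],
)

```text
t: 13.4
tool_pos: [531.6, 286.7, 129.6]
ee_rot: [-3.14, -0.005, -3.094]
wrist_force: [-0.6, -0.4, -0.9]
grip_width: 11.5
```

Emit:
carry_out(
  increments=[
    [0,-0.03,0.07,-0.05,0],
    [0,0,0.01,-0.05,0],
    [0,0,0,0,0],
  ],
)

```text
t: 13.65
tool_pos: [529.8, 291.8, 120.3]
ee_rot: [-3.139, -0.005, -3.099]
wrist_force: [0.2, -0.2, -0.9]
grip_width: 11.1
```

```bash
python3 look.py s16 scene 270 170 70 60 10
```

```text
13.65 [529.77436694 291.81539604 120.26871376] 11.051427670836114 [ 0.21468478 -0.16978103 -0.90034047] [ 0.0136203   0.04628478 -0.03006578] [-3.13887138 -0.00482787 -3.09914323]
```

View pics/s16c.png

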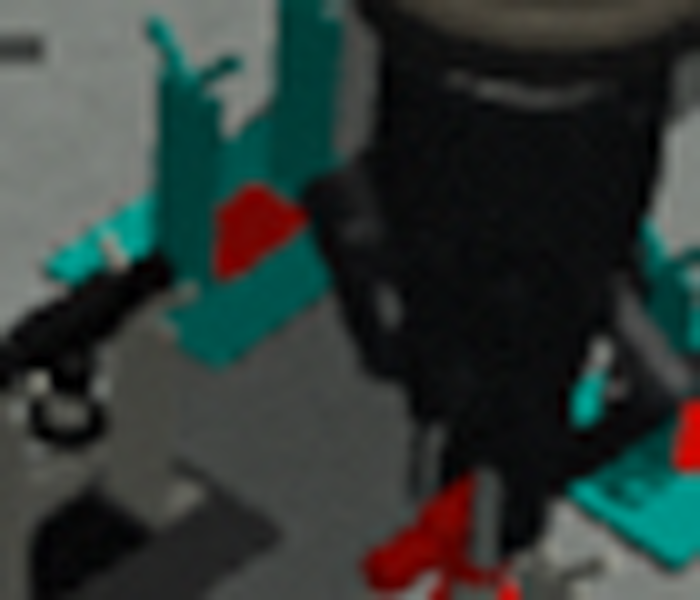

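Emit:
carry_out(
  increments=[
    [0,-0.01,0.03,-0.1,0],
    [0,0,0,-0.1,0],
    [0,0,0,-0.03,0],
    [0,0,0,0,0],
  ],
)

```text
t: 14.03
tool_pos: [530.0, 296.3, 98.1]
ee_rot: [3.141, -0.001, -3.099]
wrist_force: [0.3, 0.4, -1.2]
grip_width: 11.6
```

Emit:
carry_out(
  increments=[
    [0,-0.01,-0.015,-0.04,0],
    [0,0,0,-0.01,0],
    [0,0,0,0,0],
  ],
)

```text
t: 14.28
tool_pos: [528.8, 294.7, 92.4]
ee_rot: [-3.142, -0.001, -3.098]
wrist_force: [0.6, 0.1, -1.2]
grip_width: 11.3
```

```bash
python3 look.py s17 scene 290 185 60 60 10
```

```text
14.2833 [528.82675229 294.66394096  92.35500797] 11.327156831469708 [ 0.62423714  0.13533152 -1.17513823] [ 0.00439213  0.03488619 -0.01027856] [-3.14151950e+00 -1.13640721e-03 -3.09832609e+00]
```

View pics/s17c.png

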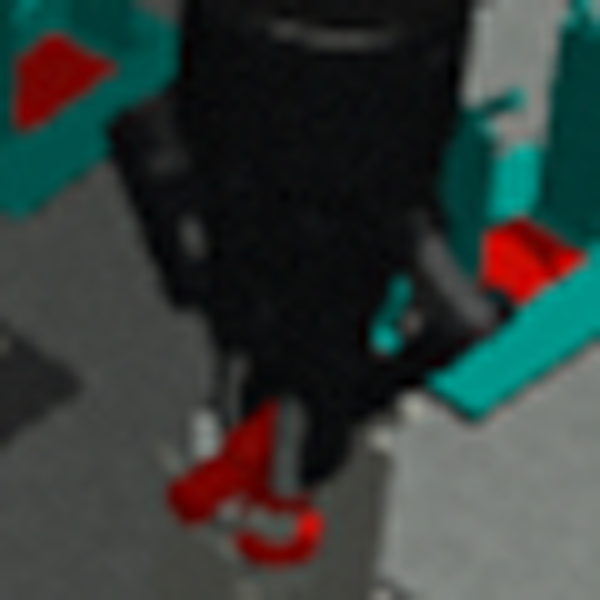

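Emit:
carry_out(
  increments=[
    [0,0,0,-0.02,0],
    [0,0,0,-0.01,0],
  ],
)

```text
t: 14.5
tool_pos: [529.1, 294.6, 89.7]
ee_rot: [3.141, -0.001, -3.099]
wrist_force: [-0.8, -0.1, 0.2]
grip_width: 11.4
```

Emit:
carry_out(
  increments=[
    [0,0,0,-0.015,0],
  ],
)

```text
t: 14.58
tool_pos: [529.2, 294.7, 88.7]
ee_rot: [3.141, -0.0, -3.099]
wrist_force: [-9.4, -3.9, 26.7]
grip_width: 11.5
```

Emit:
carry_out(
  increments=[
    [0,0,0,0,0],
    [0,0,0,-0.005,0],
  ],
)

```text
t: 14.75
tool_pos: [529.3, 294.8, 89.2]
ee_rot: [3.141, -0.0, -3.099]
wrist_force: [-4.6, -1.7, 7.2]
grip_width: 11.5
```

```bash
python3 look.py s18 scene 290 185 60 60 10
```

```text
14.75 [529.27947316 294.75943112  89.17905894] 11.53829927132227 [-4.55946386 -1.6691731   7.15054723] [-0.40799417  0.62025574 -0.0468741 ] [ 3.14057556e+00 -1.02896991e-04 -3.09885611e+00]
```

View pics/s18c.png

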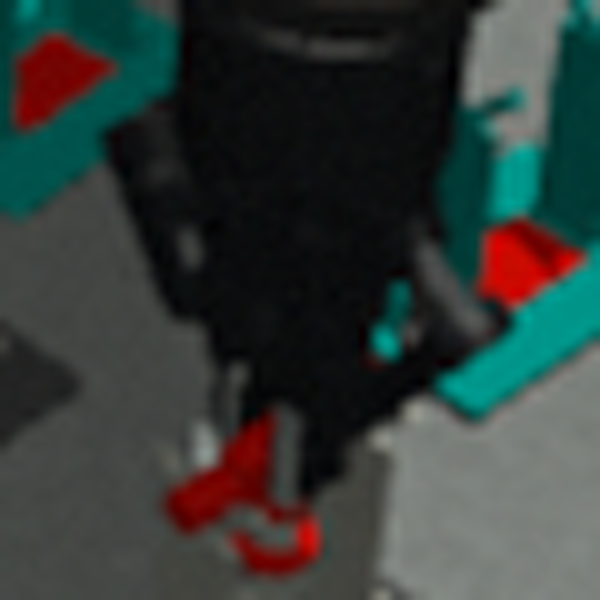

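Emit:
carry_out(
  increments=[
    [0,0,0,0,0],
    [0,0,0,0,0],
    [0.2,0,0,0,0],
    [0.25,0,0,0,0],
    [0.4,0,0,0,0],
    [0.6,0,0,0,0],
    [0.6,0,0,0,0],
  ],
  squeeze=20,
)

```text
t: 15.38
tool_pos: [529.7, 295.0, 89.7]
ee_rot: [3.14, 0.001, -3.099]
wrist_force: [0.2, -0.1, 0.8]
grip_width: 51.5
```

```bash
python3 look.py s19 scene 290 185 60 60 10
```

```text
15.3833 [529.72267181 295.02338623  89.68919938] 51.51182663706038 [ 0.21690693 -0.08053735  0.8162655 ] [-0.00167448 -0.00262209  0.01986807] [ 3.13979410e+00  9.42445340e-04 -3.09892904e+00]
```

View pics/s19c.png

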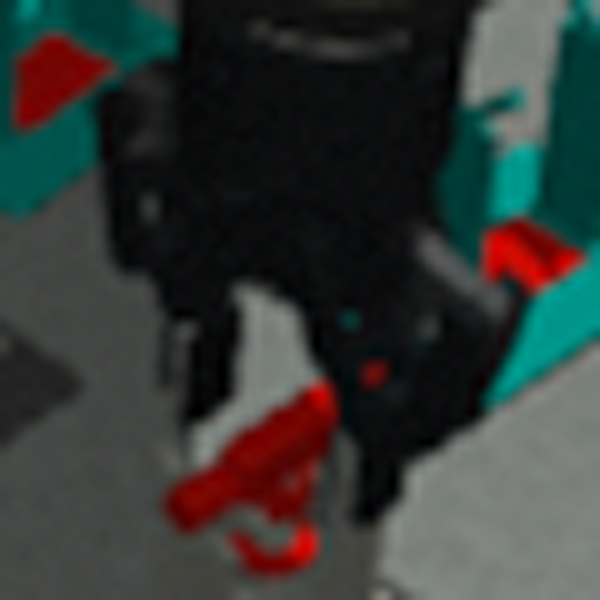

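Key sits free in the cradle. Open and retreat straight up.

Emit:
carry_out(
  increments=[
    [0.8,0,0,0.05,0],
    [0.8,0,0,0.15,0],
    [0.8,0,0,0.3,0],
    [0.8,0,0,0.35,0],
    [0.8,0,0,0.35,0],
    [0.8,0,0,0.3,0],
    [0.8,0,0,0,0],
  ],
)

```text
t: 16.02
tool_pos: [527.5, 293.2, 246.0]
ee_rot: [-3.14, -0.003, -3.099]
wrist_force: [0.5, 0.4, -0.4]
grip_width: 68.4
```

Emit:
carry_out(
  increments=[
    [0.8,-0.3,0.28,0,0],
    [0.8,-0.3,0.28,0,0],
    [0.8,-0.3,0.28,0,0],
    [0.8,-0.28,0.3,0,0],
    [0.8,-0.25,0.3,0,0],
    [0.8,-0.2,0.3,0,0],
    [0.8,-0.2,0.3,0,0],
    [0.8,0,0,0,0],
  ],
)

```text
t: 16.68
tool_pos: [337.3, 501.8, 252.9]
ee_rot: [3.136, 0.005, -3.108]
wrist_force: [-1.1, -0.1, -0.6]
grip_width: 67.9
```

```bash
python3 look.py s20 scene 245 185 120 90 6;python3 look.py t20 top 150 150 100 65 8
```

```text
16.6833 [337.28285863 501.77425599 252.87058471] 67.90964363642185 [-1.09245957 -0.11950595 -0.57958768] [-0.02403768  0.10925192 -0.02763413] [ 3.13589783  0.00472351 -3.10794098]
16.7333 [339.52428871 499.29453358 252.8171749 ] 68.29585948973387 [-0.01492653 -0.09866029  0.12101109] [-0.04433508 -0.0007928  -0.00645055] [ 3.13717558  0.00554696 -3.10975901]
```

View pics/s20c.png

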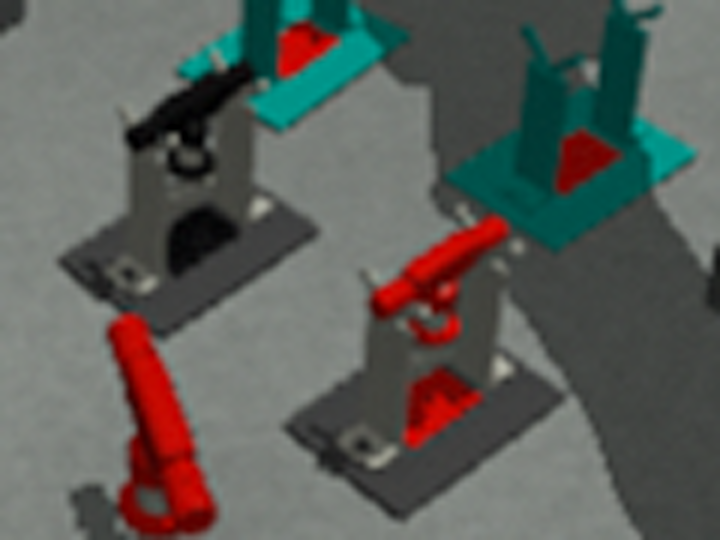

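View pics/t20c.png

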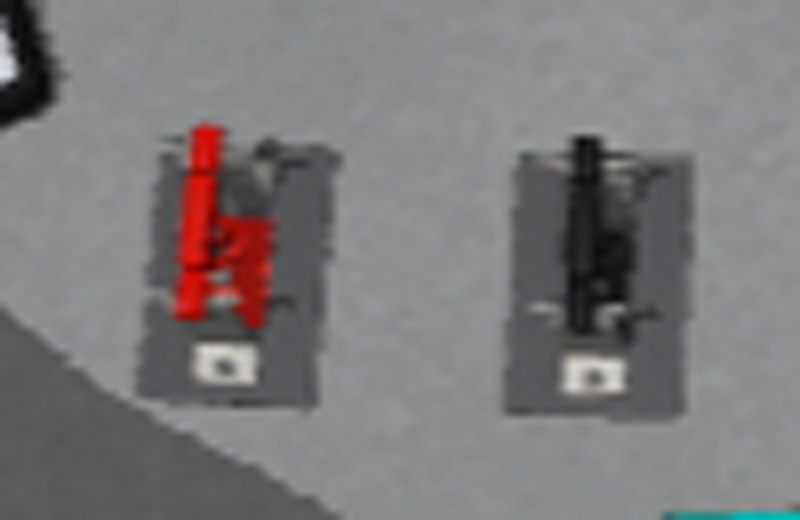

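View pics/t20.png

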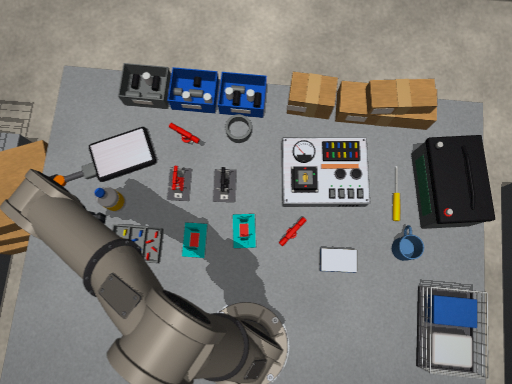

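Emit:
carry_out(
  increments=[
    [0.8,0,0,0,0],
    [0.8,0,0,0,0],
    [0.8,0,0,0,0],
  ],
)

```text
t: 17.03
tool_pos: [343.8, 495.0, 252.9]
ee_rot: [3.139, 0.007, -3.116]
wrist_force: [0.1, -0.2, -0.2]
grip_width: 68.4
```

```bash
python3 - <<'E'
from h import *
a=cv2.imread("pics/top0.png");b=cv2.imread("pics/t20.png")
d=np.abs(a.astype(int)-b).max(2); print('console diff',(d[130:212,275:375]>25).sum(),'cradles',(d[160:190,150:250]>25).sum())
print(readout.get_obs()['joint_vel'].round(3))
print(ctrl.hand_in())
E
```

```text
console diff 3 cradles 5
[ 0.012 -0.004  0.007  0.005  0.001 -0.     0.003]
the job is handed in; nothing more can be done
None
```

I finished the isolator check and handed it in at about 17 s. The red key is back in its red-patched cradle, and the arm is clear of everything.

- **Insertion:** the key went into the keyhole until its shoulder sat on the face, with a push of about 34 N.
- **Turn to stop:** I turned it clockwise until the moment jumped to 1.55 N m, with the voltmeter needle near full scale.
- **Turn home:** I turned it back until the moment reached −0.79 N m. The needle returned to its starting position and the key withdrew freely.
- **Rehang:** I lowered the key until the cradle pushed back with 27 N, at the same height where I first gripped it, and only then let go. It hangs upright in both vees.

The final top picture matches the first over the console and both cradles, apart from 8 pixels in total. The other objects I could see are in place, but the arm covers part of that picture.

Two things did not quite agree:
- **Camera disagreement:** the scene camera read 3 to 5 mm differently from the top camera and the arm. I went by the top camera and the arm, and checked against contact forces.
- **Grip slip:** at the stops the key slipped about 0.03 rad in the grip, which I allowed for when hanging it back.

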